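# Seat the lens post in the sprung post holder

## Task

Take the post with the square lens cell out of the parking block and slide it, foot first, down into the post holder past its side spring plunger, with the lens facing along the length of the holder's base plate (either way round). Press it gently home until the collar on the post lies on the holder's rim and has pushed the sprung brass seat ring flush, never pressing harder than about 25 N, then let go; leave the round pinhole post and the small brown bottle where they are.

Things in the scene. Friction and masses are not known exactly. Their poses are not given: they have to be found in the camera images.
- lens_centre (a point): centre of the lens cell on top of the loose lens post: a black square frame with glass inside, 30 mm wide along its y, 14 mm thick along its x (the lens looks along x), 34 mm tall along z (up); grip it across the frame, from above. The post's foot is 89 mm below this point. Post and collar weigh 0.17 kg (varies by a fifth).
- lens_post: the lens post, origin at the foot of its steel shaft (12 mm diameter, coned to 7 mm over the last 5 mm), axes as lens_centre. A dark collar (26 mm diameter, 8 mm tall) is clamped tight on the shaft, its underside 36 to 54 mm above the foot: the height differs each time and is not given, so how deep the post goes must be felt.
- parking: fixed aluminium parking block, 60 mm (x) by 150 mm (y) by 34 mm tall, origin at its underside; two holes, 14 mm wide and 26 mm deep, at y = -45 and +45 mm. The lens post stands loosely (it may lean a little) in one of them, the round pinhole post in the other.
- holder: fixed post holder, origin under its base plate (100 mm along x, 56 mm along y, 10 mm thick) on the bore axis; an upright tube of 30 mm outer diameter. A ball-nosed spring plunger on its -x side, 18 mm below the rim, reaches 4 mm into the bore: pushing the foot over it takes up to about 9 N, sliding on 1 to 5 N, and the shaft is pressed to the far wall.
- holder_mouth (a point): centre of the holder's hard upper rim, on the bore axis, 68 mm above the bench; z up, x along the length of the base plate. The bore is 14 mm wide and 58 mm deep from here.
- seat_ring (a joint): sprung brass ring in the holder's mouth (hole 15 mm, outer diameter 21 mm), m: 0 = it stands 3 mm proud of the rim, 0.003 = pushed flush by the post's collar (takes about 1 N); there the collar meets the hard rim and the resistance rises steeply.
- holder_plunger (a joint): travel of the spring plunger, m: 0 = nose fully in the bore, about 0.001 to 0.003 while a shaft holds it back; its spring pushes with 5 N at 0 and 1 N more per mm
- pinhole_centre (a point): centre of the round head (34 mm diameter, 14 mm thick along its x) of the pinhole post, as tall as the lens post; it stands in the other hole of the parking block and stays there
- dye_bottle: small brown bottle, 30 mm diameter, 66 mm tall, standing between block and holder; origin at its underside; leave it standing
There are look-alikes about, which are no part of the job. What is shaped like the lens_post but orange is not meant. What is shaped like the holder but turquoise is not meant.

How it is judged:
On the way, in this order (a step that is already met when the one before it is completed fails the run):
1. the lens post is lifted clear of the parking block (height (world z) of lens_centre above 0.14 m), for 0.1 s.
2. its shaft is in the holder's bore with the foot past the plunger (z of lens_post in the frame of holder_mouth below -0.024 m and horizontal distance between lens_post and holder_mouth below 0.004 m and value of joint holder_plunger above 0.0005 m), for 0.1 s.
At the end, for the whole second after the job is handed in: the lens post is upright (0.08 rad) in the bore, foot over 31 mm below the rim and within 3 mm of its axis, plunger pushed back over 0.5 mm, seat ring pressed over 2 of its 3 mm and at rest, lens facing along the base plate within 0.2 rad either way (value of joint seat_ring above 0.002 m and z of lens_post in the frame of holder_mouth below -0.031 m and horizontal distance between lens_post and holder_mouth below 0.003 m and angle between lens_centre's own z axis and vertical below 0.08 rad and angle between the x axis of lens_centre and the x axis of holder_mouth, either way round below 0.2 rad and value of joint holder_plunger above 0.0005 m and velocity of joint seat_ring below 0.01 m/s); the robot touches nothing.
It fails at once if the lens post bears on the holder with more than 50 N, counting the sideways grip of plunger and bore wall (about 12 to 25 N) with the press (contact force between lens_post and holder above 50 N).
It fails at once if the pinhole post is moved more than 15 mm (distance of pinhole_centre from where it was at the start of the episode above 0.015 m).
It fails at once if the dye bottle is moved more than 15 mm (distance of dye_bottle from where it was at the start of the episode above 0.015 m).
It also fails if it takes over 45 s, if anything falls off the work surface, if the arm or the gripper's body presses on something with over 40 N, if the wrist force passes 120 N, or if a joint passes its speed limit or range.

## Robot

A 6-joint arm with a two-finger parallel gripper is mounted at the origin on a cart in front of the work surface, level with it; the furniture and walls round the work are solid. World frame = base frame: x ahead of the robot, y to its left, z up, the work surface at z = 0. Lengths are in m, angles in rad, forces in N, time in s.
With the tool pointing down it reaches from about 0.375 to 0.9 m from the base axis. Payload 3.1 kg.
Tool frame: the origin (TCP) lies between the finger pads; the fingertips stand 17 mm ahead of it and the grasp point (between the pads) lies 2 mm behind it; z points along the fingers, y is the line along which they close (so a half turn about z gives the same grasp; the last joint's range is limited). The gripper opens to 85 mm and grips with 20 to 120 N. Pads are 22 mm wide; open, the fingers measure 114 mm over their backs; the gripper's body (76 mm by 85 mm) begins 54 mm behind the grasp point. The pads swing forward as they close: fully open they stand 13 mm farther back than shut.
Start: joints at [1.022, 0.527, 1.433, -0, 1.181, -0.178], TCP at [0.226, 0.583, 0.248] pointing down, gripper open.
Joint ranges: [-3.08, 3.08], [-0.75, 2.2], [0.22, 2.44], [-1.43, 4.57], [0, 2.65], [-2.85, 2.85]. Speed limits (rad/s): [2.79, 2.79, 3.14, 3.14, 3.14, 3.14].

## Interface

Orientations are given as a rotation vector (axis times angle).
In Python, from bench import get_state, camera, hand_in, search_frame, place_of gives the robot as it stands.
- The arm moves only by the shell command python3 -m jog 'ROWS' [OPENING] [FORCE]. ROWS is JSON, a list that holds one entry, the list of rows, each a list of 6 numbers: the shift along the tool's x, y, z in mm, then the turn, a rotation vector about the tool's x, y, z in rad. A call has 1 to 5 rows; each row shifts and turns the commanded pose from where the row before left it, along the tool's axes as they then stand; what a row does not reach is not made up. A row lasts 1/8 s, in which the tool goes at most 62.5 mm and 10.7 degrees, less where a joint would pass 70% of its speed; a pose out of reach is approached as far as the arm can. A call with a gripper value outside its range is refused whole. OPENING is the finger opening in mm, from 0 to 85.4, set as the call begins (- or left out, the last holds). The fingers move at their own pace and stop on an object; FORCE is the grip in N (left out, the last holds). Time passes only in rows, so rows that do not move let the fingers close. It gives the time, the measured TCP pose, the force, the opening and the grip force at its end, in the units of the state.
- get_state(): the state, without advancing time (a new reading comes with each control period).
- camera(name): name is "scene" or "top"; returns a dict with "color" (480x640x3 uint8, red, green, blue), "fov_y" (degrees; the focal length in pixels is half the picture's height over the tangent of half this angle, whatever the lens; pixels are square), "cx", "cy" (the principal point, pixels), "R" (3x3) and "t" (3): a world point X has camera coordinates R X + t. Camera axes: x right, y down, z forward; pixel columns grow to the right and rows downward; lengths in m; the calibration is good to about 2 mm. A picture is of the moment at which its call begins. There is no depth.
- hand_in(): hands the job in; it is judged then, once.
Trained networks look in a picture, given as the dict that the camera call returned (one of the last four; its "shot" number tells which), for a name from the list of things; names that differ only in an ending like _2 or _b are one class to them, and where a whole thing is asked for, a point or a joint stands for the part that bears it (a point fixed in the world has none). Each returns a list of dicts, best first, with "conf" (0 to 1); they miss things now and then, are a little off and sometimes report something else, mostly with a low value. They report only what shows in the picture. A call takes as long as a camera call. They do not tell look-alikes from the thing itself.
- search_frame(thing, picture): "box" ([left, top, width, height] in pixels, round what is visible of it).
- place_of(thing, picture): "at" ([column, row] in pixels: a listed point, or the origin of a listed thing).
The state is a dict: "t": time; "joints": joint angles; "joint_velocities": joint speeds; "joint_efforts": joint torques, N m; "ee_pos": TCP position; "eef_rot": TCP orientation; "ft_force": force on the tool from outside, world axes, zero at the start; "moment": the same for the moment, N m; "gripper_width": finger opening in m; "finger_force": force on a finger pad.
Only numpy, scipy, OpenCV 4.12 (cv2) and the standard library are available. Lean on these libraries where they do the work, as an engineer would, in place of code of your own. Each camera call takes 0.05 s, during which the arm holds its last target. There are 200 camera calls.

## Working session

There is one attempt and no reset: what is moved stays moved. The work goes in short steps, Python scripts to look and compute and a shell command to move; the robot and the scene stay as the last step left them, time stands still between calls to the robot, and variables do not carry over. Pictures are saved under pics/ and viewed, at most 10 in all, crops included, and the job is handed in when it is done.

```bash
mkdir -p pics; ls; cat > h.py <<'E'
import numpy as np,cv2
from bench import *
def ray(p,uv):
    f=240/np.tan(np.radians(p["fov_y"])/2);R=np.array(p["R"]);t=np.array(p["t"])
    d=R.T@np.array([(uv[0]-p["cx"])/f,(uv[1]-p["cy"])/f,1.]);return -R.T@t,d/np.linalg.norm(d)
def atz(p,uv,z):
    c,d=ray(p,uv);return c+d*(z-c[2])/d[2]
def tri(a,b):
    A=np.zeros((3,3));B=np.zeros(3)
    for c,d in(a,b):
        M=np.eye(3)-np.outer(d,d);A+=M;B+=M@c
    return np.linalg.solve(A,B)
def proj(p,X):
    f=240/np.tan(np.radians(p["fov_y"])/2);c=np.array(p["R"])@X+np.array(p["t"]);return np.array([p["cx"]+f*c[0]/c[2],p["cy"]+f*c[1]/c[2]])
E
python3 - <<'E'
from h import *
np.set_printoptions(precision=4,suppress=True)
P={n:camera(n) for n in("scene","top")}
for n,p in P.items():
    cv2.imwrite(f"pics/{n}0.png",p["color"][:,:,::-1]); print(n,"cam at",-np.array(p["R"]).T@p["t"],p["fov_y"])
for th in["lens_centre","lens_post","parking","holder","holder_mouth","pinhole_centre","dye_bottle"]:
    for n,p in P.items(): print(th,n,[(np.round(d["at"],1).tolist(),round(d["conf"],2)) for d in place_of(th,p)])
print(get_state())
E
```

```text
pics
scene cam at [-0.0402 -0.8719  0.6782] 47.23693754687267
top cam at [0.3514 0.0216 1.2058] 50.75484835658322
lens_centre scene [([288.4, 195.3], 0.85), ([239.5, 191.7], 0.51), ([258.8, 200.2], 0.46)]
lens_centre top [([191.2, 266.3], 0.52), ([232.5, 223.2], 0.44), ([226.3, 259.6], 0.43)]
lens_post scene [([240.6, 220.5], 0.78), ([293.1, 225.1], 0.75), ([261.8, 233.1], 0.72)]
lens_post top [([239.0, 229.4], 0.72), ([236.0, 266.2], 0.56), ([204.5, 273.0], 0.54)]
parking scene [([268.0, 242.0], 0.8)]
parking top [([254.2, 274.5], 0.94), ([405.2, 267.8], 0.2)]
holder scene [([422.5, 340.0], 0.89), ([352.8, 283.0], 0.71), ([357.8, 312.5], 0.57)]
holder top [([403.2, 264.3], 0.67), ([456.8, 243.8], 0.64), ([230.9, 258.9], 0.46)]
holder_mouth scene [([359.1, 282.6], 0.94), ([424.0, 308.9], 0.62)]
holder_mouth top [([408.7, 264.7], 0.88), ([463.9, 236.9], 0.86), ([230.0, 260.3], 0.52), ([403.1, 266.5], 0.4)]
pinhole_centre scene [([266.0, 216.3], 0.58)]
pinhole_centre top [([271.0, 272.4], 0.69)]
dye_bottle scene [([319.2, 260.0], 0.84)]
dye_bottle top [([314.0, 246.8], 0.64)]
{'t': 0.8, 'joints': array([ 1.0215,  0.5275,  1.4327,  0.    ,  1.1814, -0.1785]), 'joint_velocities': array([-0.0013,  0.0008, -0.0015, -0.0013,  0.0003, -0.0007]), 'joint_efforts': array([ -0.0001, -44.2261, -17.8414,  -0.0003,   0.0008,  -0.    ]), 'ee_pos': array([0.2264, 0.5825, 0.2483]), 'eef_rot': array([-0.5791, -3.0877, -0.    ]), 'ft_force': array([-0.0681, -0.584 , -1.0081]), 'moment': array([0.011 , 0.0343, 0.0005]), 'finger_force': 0.0, 'gripper_width': 0.0856323869434096}
```

```bash
python3 - <<'E'
import cv2
a=cv2.imread("pics/scene0.png")[150:380,190:490];b=cv2.imread("pics/top0.png")[180:330,160:500]
cv2.imwrite("pics/sc.png",cv2.resize(a,(780,598),interpolation=3));cv2.imwrite("pics/tc.png",cv2.resize(b,(782,345),interpolation=3))
E
```

```text
(no output)
```

View pics/sc.png

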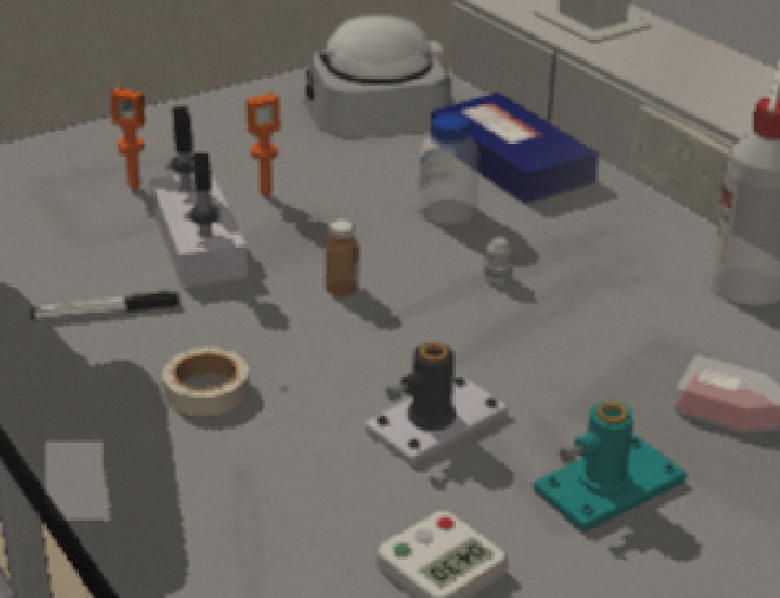

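View pics/tc.png

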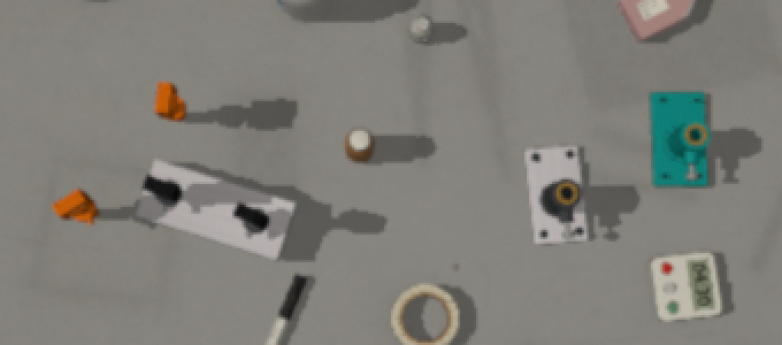

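The square-or-round question needs a closer crop: the two dark heads in the block are at scene (260,200) and (268,220), top (230,262) and (270,274). The dark holder is at top about (404,265), scene about (357,283). The turquoise holder and the orange posts are look-alikes.

```bash
python3 - <<'E'
from h import *
np.set_printoptions(precision=4,suppress=True)
P={n:camera(n) for n in("scene","top")};s,t=P["scene"],P["top"]
T=lambda a,b:tri(ray(s,a),ray(t,b))
for n,a,b in[("lens",[258.8,200.2],[226.3,259.6]),("pin",[266,216.3],[271,272.4]),("mouth",[359.1,282.6],[408.7,264.7]),("bottle",[319.2,260],[314,246.8]),("parking",[268,242],[254.2,274.5])]:
    X=T(a,b);print(n,X,proj(s,X)-a,proj(t,X)-b)
# holder base plate corners in top crop -> z=.01
c=np.array([[527,150],[577,146],[586,240],[534,243]])/2.3+[160,180]
Q=[atz(t,q,.01) for q in c];print(Q)
e=(Q[3]-Q[0]+Q[2]-Q[1]);print("holder x axis deg",np.degrees(np.arctan2(e[1],e[0])))
c=np.array([[155,160],[295,202],[276,258],[135,215]])/2.3+[160,180]
Q=[atz(t,q,.034) for q in c];print(Q);e=Q[1]-Q[0]+Q[2]-Q[3];print("block y deg",np.degrees(np.arctan2(e[1],e[0])))
a=cv2.resize(s["color"][180:250,235:290,::-1],(440,560),interpolation=2)
b=cv2.resize(t["color"][245:300,215:295,::-1],(640,440),interpolation=2)
b=cv2.copyMakeBorder(b,0,120,0,0,0);b=cv2.resize(b,(360,int(560*360/640)));b=cv2.copyMakeBorder(b,0,560-b.shape[0],0,0,0)
cv2.imwrite("pics/z.png",np.hstack([a,b]))
E
```

```text
lens [0.4793 0.2381 0.0887] [ 0.6068 -0.0534] [-0.307   0.6012]
pin [0.4506 0.1377 0.0966] [ 1.7218 -0.1779] [-0.8076  1.6174]
mouth [ 0.4839 -0.1708  0.0781] [-1.2479  0.2251] [ 0.5633 -0.93  ]
bottle [0.5291 0.0445 0.0004] [-0.6355  0.0949] [ 0.2995 -0.5416]
parking [0.4625 0.1832 0.0012] [-2.5165  0.2143] [ 1.1975 -2.3069]
[array([ 0.5351, -0.1343,  0.01  ]), array([ 0.5407, -0.1862,  0.01  ]), array([ 0.4434, -0.1954,  0.01  ]), array([ 0.4388, -0.1421,  0.01  ])]
holder x axis deg -174.96566306854754
[array([0.5107, 0.2469, 0.034 ]), array([0.4718, 0.1029, 0.034 ]), array([0.4149, 0.1198, 0.034 ]), array([0.4541, 0.2639, 0.034 ])]
block y deg -105.19082014011538
```

View pics/z.png

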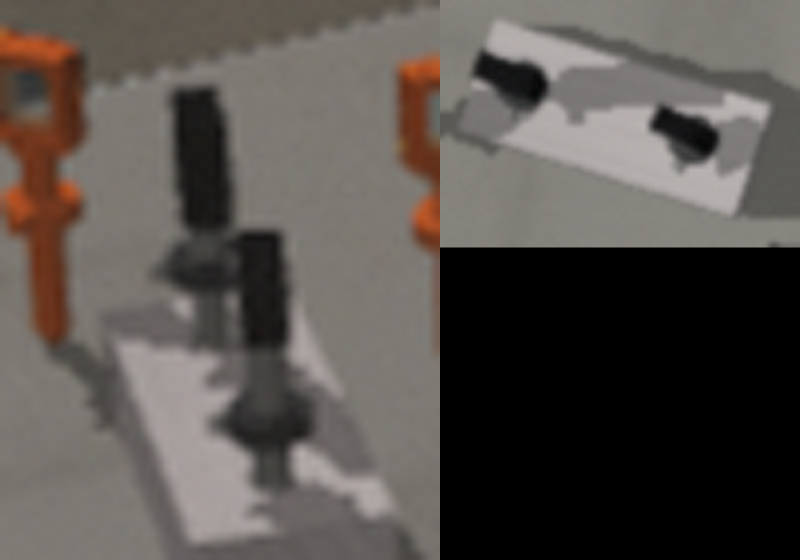

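The far head, at scene (260,200) and top (230,262), is tall and square-topped. The near one is shorter, as a round edge-on disc would be. So the lens is the far post, which agrees with the networks. Next I refine by fitting silhouettes.

```bash
cat >> h.py <<'E'
from scipy.optimize import minimize
def box(x,y,z,yaw,lx=0,ly=0,h=(.007,.015,.017)):
    from scipy.spatial.transform import Rotation as Ro
    R=Ro.from_rotvec([-ly,lx,0])*Ro.from_euler('z',yaw)
    V=np.array([[a,b,c] for a in(-1,1) for b in(-1,1) for c in(-1,1)])*h
    return R.apply(V)+[x,y,z]
def sil(p,V,win):
    u0,v0,u1,v1=win;k=8
    m=np.zeros(((v1-v0)*k,(u1-u0)*k),np.float32)
    q=np.array([proj(p,v) for v in V]);q=((q+.5-[u0,v0])*k*16-8).astype(np.int32)
    cv2.fillConvexPoly(m,cv2.convexHull(q),1.,shift=4)
    return cv2.resize(m,(u1-u0,v1-v0),interpolation=cv2.INTER_AREA)
def dark(p,win,lo,hi):
    u0,v0,u1,v1=win;g=p["color"][v0:v1,u0:u1].max(2).astype(float);return np.clip((hi-g)/(hi-lo),0,1)
E
python3 - <<'E'
from h import *
np.set_printoptions(precision=4,suppress=True,linewidth=200)
P={n:camera(n) for n in("scene","top")};s,t=P["scene"],P["top"]
print(t["color"][252:272,218:244].max(2));print(s["color"][188:216,253:268].max(2))
def ring(p,win):
    u0,v0,u1,v1=win;im=p["color"][v0:v1,u0:u1];hsv=cv2.cvtColor(im,cv2.COLOR_RGB2HSV)
    m=((hsv[...,0]>8)&(hsv[...,0]<28)&(hsv[...,1]>90)&(hsv[...,2]>60)).astype(np.uint8)
    c=max(cv2.findContours(m,0,1)[0],key=len);e=cv2.fitEllipse(cv2.convexHull(c));b=cv2.boundingRect(c);return np.array(e[0])+[u0,v0],e[1],b
a=ring(s,(340,270,375,300));b=ring(t,(390,250,420,280));print(a,b)
X=tri(ray(s,a[0]),ray(t,b[0]));print("mouth ring",X,proj(s,X)-a[0],proj(t,X)-b[0],atz(s,a[0],.071),atz(t,b[0],.071))
E
```

```text
[[128 129 128 130 130 130 131 137 161 176 179 179 180 179 179 175 173 164 148 138 127 120 108  97  94  91]
 [126 126 126 127 128 128 131 145 169 178 181 180 179 180 180 179 180 178 175 173 164 159 145 129 121 109]
 [126 126 125 127 126 125 131 153 172 179 180 180 182 180 180 179 180 180 180 179 179 176 173 165 159 146]
 [126 126 126 127 128 121 115 141 167 174 176 179 178 179 180 179 180 180 180 179 179 179 179 179 176 175]
 [126 128 127 128 127 105  77 102 140 159 170 174 175 176 175 175 178 179 179 179 179 180 180 180 180 179]
 [129 129 129 129 120  84  41  41  67 105 136 150 158 163 163 159 162 171 175 177 178 179 179 180 179 179]
 [129 128 129 127 105  61  28  22  26  38  54  69 102 121 122 111 119 141 157 169 176 178 178 179 178 178]
 [131 129 130 128  88  41  23  21  21  20  22  26  38  47  50  49  58  75 111 143 167 176 176 176 174 166]
 [130 130 130 122  79  35  18  21  21  21  23  23  21  22  22  24  25  35  49  88 145 172 177 166 158 139]
 [130 131 131 113  75  43  27  23  22  20  22  21  22  23  21  19  23  23  21  46 111 161 173 149 130 125]
 [132 132 132 119 111  97  69 
[... 2405 characters left out ...]
  72  65  36  27  33]
 [119 124 119 101  76  71  70  68  68  59  46  39  33  28  26]
 [121 119 108  77  54  61  67  68  67  57  55  47  31  30  30]
 [119 113  95  58  51  56  58  59  56  49  59  61  30  29  31]
 [111  93  74  53  47  50  45  38  40  38  52  55  33  31  28]
 [109  86  76  54  39  38  40  42  38  38  43  44  31  29  28]
 [113 109 102  81  54  41  37  37  38  38  43  40  32  31  29]]
(array([356.2674, 285.    ]), (7.159791946411133, 11.147631645202637), (11, 12, 11, 7)) (array([406.0496, 263.6285]), (9.42968463897705, 10.135051727294922), (11, 9, 11, 10))
mouth ring [ 0.4848 -0.1649  0.0693] [ 0.1012 -0.0185] [-0.0452  0.0758] [ 0.4832 -0.1669  0.071 ] [ 0.4848 -0.1648  0.071 ]
```

```bash
python3 - <<'E'
from h import *
np.set_printoptions(precision=4,suppress=True,linewidth=200)
P={n:camera(n) for n in("scene","top")};s,t=P["scene"],P["top"]
ws=(250,184,264,208);wt=(216,250,246,266)
ds,dt=dark(s,ws,40,110),dark(t,wt,30,110)
def cost(q):
    z=.097;V=box(q[0]/1e3,q[1]/1e3,z,q[2]/100,q[3]/1000,q[4]/1000)
    return ((sil(s,V,ws)-ds)**2).sum()+((sil(t,V,wt)-dt)**2)[:11].sum()+5e-4*(q[3]**2+q[4]**2)
for x0 in([477,233,-26,0,0],[480,240,-15,30,30]):
    sim=np.array([x0]+[np.add(x0,np.eye(5)[i]*[8,8,15,40,40][i]) for i in range(5)])
    r=minimize(cost,x0,method="Nelder-Mead",options=dict(maxiter=600,initial_simplex=sim));print(r.fun,r.x)
E
```

```text
8.312542303035 [474.4829 225.9755 -35.2685  -0.8357  17.462 ]
12.159454586971876 [474.1413 225.366  -37.      36.7985  83.0894]
```

```bash
python3 -m jog '[[[0,0,0,0,0,0.18],[0,0,0,0,0,0.18],[0,0,0,0,0,0.18],[0,0,0,0,0,0.18],[0,0,0,0,0,0.18]]]' 45 60
```

```text
t: 1.72
ee_pos: [0.2264, 0.5825, 0.2483]
eef_rot: [1.872, 2.523, -0.0]
ft_force: [0.0, -0.5, 0.2]
gripper_width: 0.0452
finger_force: 0.0
```

```bash
python3 -m jog '[[[0,0,0,0,0,0.163],[0,0,0,0,0,0.163],[0,0,0,0,0,0.163],[0,0,0,0,0,0.161],[-31,44,0,0,0,0]]]'; python3 -m jog '[[[-31,44.5,0,0,0,0],[-31,44.5,0,0,0,0],[-31,44.5,0,0,0,0],[-31,44.5,0,0,0,0],[-31,44.5,0,0,0,0]]]'; python3 -m jog '[[[-31,44.5,0,0,0,0],[-33,44,0,0,0,0],[0,0,0,0,0,0]]]'; python3 -c "
from bench import get_state;print(get_state()['joints'])"
```

```text
t: 2.35
ee_pos: [0.2563, 0.5402, 0.2484]
eef_rot: [-2.57, -1.805, -0.003]
ft_force: [1.7, -0.5, -0.3]
gripper_width: 0.0447
finger_force: 0.0
t: 2.98
ee_pos: [0.414, 0.315, 0.2486]
eef_rot: [2.574, 1.801, 0.001]
ft_force: [0.8, 0.1, 0.3]
gripper_width: 0.0451
finger_force: 0.0
t: 3.35
ee_pos: [0.4768, 0.223, 0.2485]
eef_rot: [2.578, 1.792, 0.002]
ft_force: [-1.1, 0.2, 1.2]
gripper_width: 0.045
finger_force: 0.0
[ 2.25406060e-01  3.94428944e-01  1.67942896e+00 -7.92129336e-04
  1.06591291e+00  5.81618720e-01]
```

```bash
python3 -m jog '[[[2,-3.2,40,0,0,0],[0,0,40,0,0,0],[0,0,35,0,0,0],[0,0,35,0,0,0],[0,0,0,0,0,0]]]' && python3 -m jog '[[[0,0,0,0,0,0],[0,0,0,0,0,0],[0,0,0,0,0,0],[0,0,0,0,0,0]]]' 0 60
```

```text
t: 3.98
ee_pos: [0.4695, 0.2293, 0.0963]
eef_rot: [-2.571, -1.8, 0.009]
ft_force: [-0.0, 0.6, -0.3]
gripper_width: 0.0452
finger_force: 0.0
t: 4.47
ee_pos: [0.4733, 0.2293, 0.0999]
eef_rot: [2.573, 1.8, 0.006]
ft_force: [0.5, -0.3, 7.0]
gripper_width: 0.0131
finger_force: 60.5
```

```bash
python3 -m jog '[[[0,0,-4,0,0,0],[0,0,-12,0,0,0],[0,0,-25,0,0,0],[0,0,-30,0,0,0],[0,0,-30,0,0,0]]]' && python3 -m jog '[[[0,0,-25,0,0,0],[0,0,-10,0,0,0],[0,0,0,0,0,0]]]'; python3 - <<'E'
from h import *
P={n:camera(n) for n in("scene","top")};X=get_state()["ee_pos"]
o=[]
for n,p in P.items():
    u,v=proj(p,X-[0,0,.04]).astype(int);print(n,u,v)
    o.append(cv2.resize(p["color"][max(v-30,0):v+30,u-33:u+33,::-1][:60,:66],(396,360),interpolation=2))
cv2.imwrite("pics/l.png",np.hstack(o))
E
```

```text
t: 5.1
ee_pos: [0.47, 0.2286, 0.2002]
eef_rot: [-2.573, -1.8, 0.006]
ft_force: [0.8, -0.3, -2.5]
gripper_width: 0.0131
finger_force: 59.6
t: 5.48
ee_pos: [0.4713, 0.2289, 0.2346]
eef_rot: [-2.574, -1.801, 0.001]
ft_force: [-0.5, -1.4, -2.5]
gripper_width: 0.0131
finger_force: 59.7
scene 255 162
top 220 258
```

View pics/l.png

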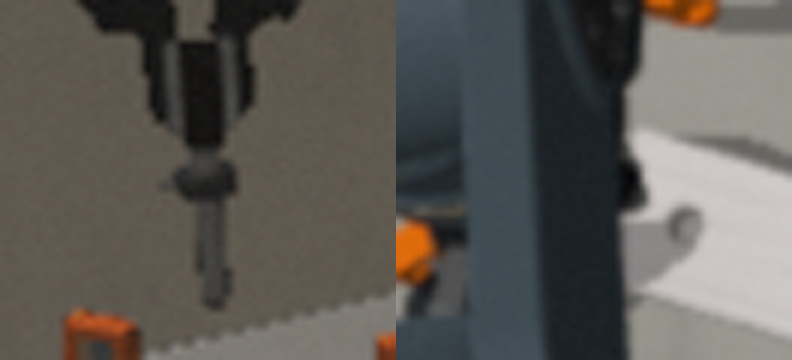

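The post is held in the fingers, clear of the block (foot at about (213,300) in the left half). Next: swing to the holder and turn to its axis.

```bash
python3 -m jog '[[[0,0,0,0,0,-0.145],[0,0,0,0,0,-0.145],[0,0,0,0,0,-0.146],[-20,-1,0,0,0,0],[-40,-2,0,0,0,0]]]'; python3 -m jog '[[[-49,-2.6,0,0,0,0],[-49,-2.6,0,0,0,0],[-49,-2.6,0,0,0,0],[-49,-2.6,0,0,0,0],[-49,-2.6,0,0,0,0]]]';python3 -m jog '[[[-49,-2.6,0,0,0,0],[-30,-2,0,0,0,0],[-10,-1,0,0,0,0],[0,0,0,0,0,0]]]'; python3 - <<'E'
from h import *
P={n:camera(n) for n in("scene","top")};S=get_state();X=S["ee_pos"];print(S["joints"],X)
o=[]
for n,p in P.items():
    u,v=proj(p,X-[0,0,.06]).astype(int);print(n,u,v,proj(p,X),proj(p,X-[0,0,.087]))
    for th in("lens_post","lens_centre"):print(th,[(d["at"],d["conf"]) for d in place_of(th,p)])
    o.append(cv2.resize(p["color"][v-40:v+50,u-45:u+45,::-1],(400,400),interpolation=2))
cv2.imwrite("pics/m.png",np.hstack(o))
E
```

```text
t: 6.2
ee_pos: [0.4732, 0.1691, 0.2329]
eef_rot: [-2.119, -2.316, 0.003]
ft_force: [0.5, -0.0, -2.2]
gripper_width: 0.0133
finger_force: 59.5
t: 6.82
ee_pos: [0.4812, -0.0776, 0.2331]
eef_rot: [-2.122, -2.312, 0.001]
ft_force: [0.7, 0.8, -1.2]
gripper_width: 0.0132
finger_force: 59.5
t: 7.32
ee_pos: [0.4836, -0.165, 0.2334]
eef_rot: [-2.123, -2.312, 0.0]
ft_force: [-0.7, 1.0, -1.3]
gripper_width: 0.0132
finger_force: 59.5
[-5.46317787e-01  3.95058462e-01  1.73089583e+00  5.98082180e-04
  1.01783507e+00 -6.33492510e-01] [ 0.4836137  -0.16398569  0.23378904]
scene 357 238 [358.09269693 209.12173664] [356.70767394 250.72335623]
lens_post [([359.4, 254.3], 0.97), ([240.4, 219.0], 0.73), ([292.3, 226.0], 0.65)]
lens_centre [([288.6, 192.8], 0.68), ([355.7, 212.8], 0.63), ([237.4, 192.7], 0.57)]
top 413 258 [419.47956565 254.78006034] [411.60127358 260.13778039]
lens_post [([238.0, 230.2], 0.49)]
lens_centre [([192.3, 268.6], 0.66), ([232.1, 221.8], 0.59)]
```

View pics/m.png

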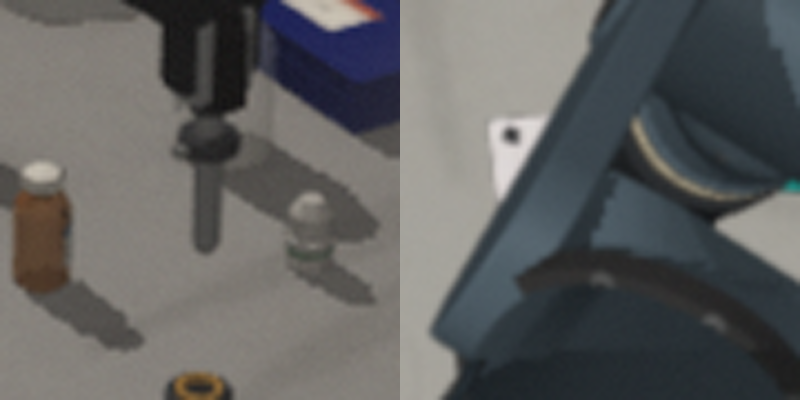

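The post hangs close to upright over the holder, foot at about (358.5,254.5), ring at (356.3,285). The top view is blocked by the arm. I'll measure the shaft's lateral offset against the ring in the scene camera.

```bash
python3 - <<'E'
from h import *
np.set_printoptions(precision=2,suppress=True,linewidth=200)
s=camera("scene");X=get_state()["ee_pos"];M=np.array([.4845,-.165,.071])
g=s["color"].astype(float).mean(2)
print(s["color"][234:260,350:368].mean(2).astype(int))
for v in range(238,253,2):
    r=g[v:v+2,346:372].mean(0);bg=np.median(np.r_[r[:5],r[-5:]]);w=np.clip(bg-r-6,0,None);w[:6]=0;w[-6:]=0
    print(v+.5,346+(w*np.arange(26)).sum()/w.sum())
for z in(.071,.14,.16,.19):print(z,proj(s,np.r_[M[:2],z]),proj(s,np.r_[X[:2],z]))
for d in([.001,0,0],[0,.001,0]):print(proj(s,np.r_[X[:2],.15]+d)-proj(s,np.r_[X[:2],.15]))
print(X)
E
```

```text
[[123 123 120 111  94  75  62  66  62  60  58  63  82  94  94  93  94  93]
 [124 123 122 123 110  81  65  70  71  72  67  65  80  93  89  89  87  85]
 [125 126 124 122 123 102  68  72  70  72  66  65  73  83  82  75  76  76]
 [126 127 125 125 126 102  69  73  71  71  69  65  72  77  77  77  77  76]
 [126 128 125 125 127 105  68  71  72  72  65  64  71  76  77  77  77  77]
 [126 125 125 126 126 105  68  71  73  71  67  68  73  78  79  78  76  77]
 [125 126 127 126 130 108  69  71  73  70  67  77  95  90  79  80  79  80]
 [127 126 125 128 128 105  69  73  73  70  66  85 114 117  99  93  79  79]
 [128 127 128 127 121  99  68  69  72  72  69  84 116 126 125 116  92  83]
 [126 126 128 128 122  97  69  71  71  71  65  84 117 127 128 127 116 101]
 [129 129 127 126 123  98  68  72  70  71  65  86 119 128 128 130 127 127]
 [126 130 128 126 123  97  68  72  73  69  66  84 117 128 126 126 128 128]
 [128 128 127 129 122  97  68  73  73  71  63  82 116 126 128 126 126 128]
 [127 128 128 129 120  97  69  73  72  69  63  83 113 124 128 128 127 126]
 [127 129 126 129 124  97  67  74  71  72  66  82 
[... 542 characters left out ...]
25 126]
 [130 127 128 129 128 127 128 128 130 126 129 127 126 127 126 125 126 126]
 [129 129 129 129 127 126 129 130 127 127 128 127 126 125 123 128 125 122]
 [130 128 129 128 127 127 127 127 128 129 124 125 126 125 125 125 122 121]
 [128 128 128 130 129 127 127 126 126 128 125 125 123 123 120 119 121 121]]
238.5 360.1731690622861
240.5 359.046626984127
242.5 358.2268398268398
244.5 358.17483238782876
246.5 358.25076608784474
248.5 358.1688640973631
250.5 358.03771580345284
252.5 357.97469996756405
0.071 [356.27 284.32] [356.01 284.26]
0.14 [357.31 253.93] [357.04 253.86]
0.16 [357.62 244.74] [357.35 244.67]
0.19 [358.1  230.61] [357.82 230.55]
[ 0.44 -0.15]
[-0.31 -0.23]
[ 0.48 -0.16  0.23]
```

```bash
python3 -m jog '[[[2.3,1.1,10,0,0,0],[0,0,20,0,0,0],[0,0,20,0,0,0],[0,0,10,0,0,0],[0,0,0,0,0,0]]]'; python3 - <<'E'
from h import *
np.set_printoptions(precision=2,suppress=True,linewidth=200)
s=camera("scene");X=get_state()["ee_pos"];print(X*1e3)
cv2.imwrite("pics/n.png",cv2.resize(s["color"][235:300,325:390,::-1],(585,585),interpolation=2))
E
```

```text
t: 8.3
ee_pos: [0.4847, -0.1627, 0.1735]
eef_rot: [-2.122, -2.313, 0.001]
ft_force: [0.3, 0.1, -1.2]
gripper_width: 0.013
finger_force: 59.5
[ 485.15 -163.04  174.16]
```

View pics/n.png

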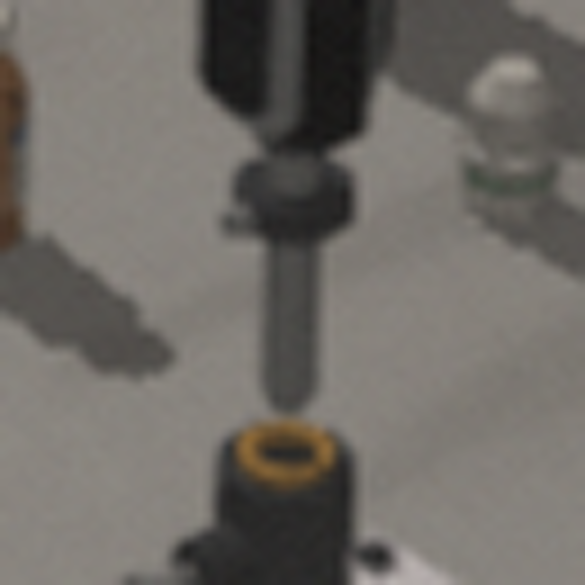

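The foot at crop (290,405) is about 11 mm above the ring and centred on it to about 1 mm. The collar underside is roughly 44 mm above the foot. Next I insert gently.

```bash
python3 -m jog '[[[0.8,0,5,0,0,0],[0,0,5,0,0,0],[0,0,3,0,0,0],[0,0,2,0,0,0],[0,0,0,0,0,0]]]'; python3 -m jog '[[[0,0,1,0,0,0],[0,0,1,0,0,0],[0,0,0,0,0,0]]]'
```

```text
t: 8.98
ee_pos: [0.485, -0.1623, 0.1592]
eef_rot: [-2.124, -2.315, 0.0]
ft_force: [-0.2, 0.6, -1.4]
gripper_width: 0.013
finger_force: 59.5
t: 9.35
ee_pos: [0.485, -0.1623, 0.1573]
eef_rot: [-2.124, -2.315, 0.0]
ft_force: [0.3, 0.1, -1.7]
gripper_width: 0.0132
finger_force: 59.5
```

```bash
python3 -m jog '[[[0,0,1,0,0,0],[0,0,1,0,0,0],[0,0,0,0,0,0]]]'
```

```text
t: 9.72
ee_pos: [0.485, -0.1623, 0.1552]
eef_rot: [-2.124, -2.315, 0.0]
ft_force: [0.2, 0.6, -1.5]
gripper_width: 0.0128
finger_force: 59.5
```

```bash
python3 -m jog '[[[0,0,2,0,0,0],[0,0,2,0,0,0],[0,0,1,0,0,0],[0,0,0,0,0,0]]]'; python3 -m jog '[[[0,0,1.5,0,0,0],[0,0,1.5,0,0,0],[0,0,0,0,0,0]]]'
```

```text
t: 10.22
ee_pos: [0.4849, -0.1623, 0.1502]
eef_rot: [-2.124, -2.315, 0.0]
ft_force: [-0.5, -1.1, -1.1]
gripper_width: 0.0127
finger_force: 59.6
t: 10.6
ee_pos: [0.4849, -0.1624, 0.1471]
eef_rot: [-2.124, -2.315, 0.001]
ft_force: [-0.9, -1.3, -1.9]
gripper_width: 0.0134
finger_force: 59.6
```

```bash
python3 -m jog '[[[0,0,1,0,0,0],[0,0,1,0,0,0],[0,0,0,0,0,0]]]';python3 -m jog '[[[0,0,1,0,0,0],[0,0,1,0,0,0],[0,0,0,0,0,0]]]'
```

```text
t: 10.98
ee_pos: [0.4849, -0.1624, 0.1452]
eef_rot: [-2.124, -2.315, 0.001]
ft_force: [-1.4, -2.0, -0.8]
gripper_width: 0.013
finger_force: 59.6
t: 11.35
ee_pos: [0.4849, -0.1624, 0.1432]
eef_rot: [-2.124, -2.315, 0.0]
ft_force: [-0.9, -3.1, -0.3]
gripper_width: 0.013
finger_force: 59.7
```

```bash
python3 -m jog '[[[-1,0,1,0,0,0],[0,0,1,0,0,0],[0,0,0,0,0,0]]]';python3 -m jog '[[[0,0,1,0,0,0],[0,0,1,0,0,0],[0,0,0,0,0,0]]]'
```

```text
t: 11.72
ee_pos: [0.485, -0.1629, 0.1411]
eef_rot: [-2.124, -2.314, -0.001]
ft_force: [-0.2, -1.4, -0.9]
gripper_width: 0.013
finger_force: 59.5
t: 12.1
ee_pos: [0.4851, -0.1631, 0.1394]
eef_rot: [-2.124, -2.315, -0.0]
ft_force: [-1.2, 0.3, 2.6]
gripper_width: 0.0135
finger_force: 60.1
```

```bash
python3 -m jog '[[[0,0,1,0,0,0],[0,0,1,0,0,0],[0,0,0,0,0,0]]]'
```

```text
t: 12.48
ee_pos: [0.4852, -0.1634, 0.1379]
eef_rot: [2.123, 2.315, 0.0]
ft_force: [-2.6, 0.8, 5.7]
gripper_width: 0.0132
finger_force: 60.6
```

```bash
python3 -m jog '[[[0,0,1,0,0,0],[0,0,0,0,0,0]]]';python3 -m jog '[[[0,0,1,0,0,0],[0,0,0,0,0,0]]]'
```

```text
t: 12.72
ee_pos: [0.4852, -0.1635, 0.1369]
eef_rot: [2.123, 2.315, -0.0]
ft_force: [-3.1, -0.3, 4.0]
gripper_width: 0.0131
finger_force: 60.4
t: 12.98
ee_pos: [0.4852, -0.1635, 0.1356]
eef_rot: [2.123, 2.315, -0.0]
ft_force: [-2.5, 0.2, 3.4]
gripper_width: 0.0132
finger_force: 60.2
```

```bash
python3 -m jog '[[[0,0,1,0,0,0],[0,0,0,0,0,0]]]';python3 -m jog '[[[0,0,1,0,0,0],[0,0,0,0,0,0]]]'
```

```text
t: 13.22
ee_pos: [0.4852, -0.1635, 0.1344]
eef_rot: [2.123, 2.315, -0.0]
ft_force: [-1.6, -0.2, 3.5]
gripper_width: 0.013
finger_force: 60.2
t: 13.48
ee_pos: [0.4852, -0.1634, 0.1335]
eef_rot: [2.124, 2.315, -0.0]
ft_force: [-2.7, -0.3, 3.9]
gripper_width: 0.013
finger_force: 60.4
```

```bash
python3 -m jog '[[[0,0,1,0,0,0],[0,0,1,0,0,0],[0,0,1,0,0,0],[0,0,0,0,0,0]]]';python3 -m jog '[[[0,0,1,0,0,0],[0,0,1,0,0,0],[0,0,1,0,0,0],[0,0,0,0,0,0]]]'
```

```text
t: 13.98
ee_pos: [0.4852, -0.1634, 0.1304]
eef_rot: [2.124, 2.315, -0.0]
ft_force: [-2.4, -0.1, 3.9]
gripper_width: 0.0134
finger_force: 60.3
t: 14.48
ee_pos: [0.4852, -0.1634, 0.1275]
eef_rot: [2.124, 2.315, -0.0]
ft_force: [-3.2, -0.5, 6.3]
gripper_width: 0.013
finger_force: 60.5
```

```bash
python3 -m jog '[[[0,0,1,0,0,0],[0,0,1,0,0,0],[0,0,0,0,0,0]]]';python3 -m jog '[[[0,0,1,0,0,0],[0,0,1,0,0,0],[0,0,0,0,0,0]]]'
```

```text
t: 14.85
ee_pos: [0.4852, -0.1634, 0.1255]
eef_rot: [2.123, 2.315, -0.0]
ft_force: [-2.4, 0.1, 4.4]
gripper_width: 0.0129
finger_force: 60.5
t: 15.22
ee_pos: [0.4852, -0.1634, 0.1234]
eef_rot: [2.124, 2.315, -0.0]
ft_force: [-1.8, -0.1, 5.2]
gripper_width: 0.0131
finger_force: 60.5
```

Plenty of time; 1 mm steps now.

```bash
for i in 1; do python3 -m jog '[[[0,0,1,0,0,0],[0,0,0,0,0,0]]]'; python3 -m jog '[[[0,0,1,0,0,0],[0,0,0,0,0,0]]]';python3 -m jog '[[[0,0,0.7,0,0,0],[0,0,0,0,0,0]]]'; done | egrep 'ee_pos|ft_f'
```

```text
ee_pos: [0.4852, -0.1634, 0.1223]
ft_force: [-2.7, -1.0, 3.9]
ee_pos: [0.4852, -0.1634, 0.1212]
ft_force: [-1.7, -1.5, 3.4]
ee_pos: [0.4852, -0.1634, 0.1207]
ft_force: [-1.3, -0.3, 5.0]
```

```bash
python3 - <<'E'
from h import *
s=camera("scene");print(get_state()["ee_pos"],get_state()["ft_force"])
cv2.imwrite("pics/o.png",cv2.resize(s["color"][250:315,325:390,::-1],(585,585),interpolation=2))
E
```

```text
[ 0.48521803 -0.16342234  0.12064909] [-2.20365807 -0.75987563  4.05769426]
```

View pics/o.png

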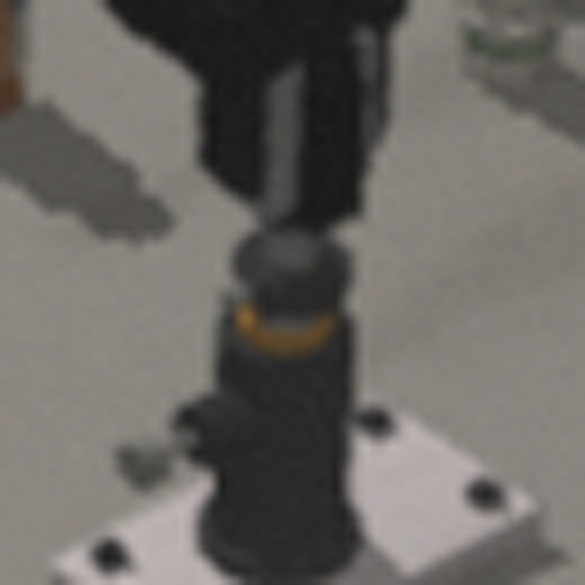

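The collar (bottom edge at crop row ~315) still stands several mm above the ring (centre row ~317). Keep going.

```bash
(python3 -m jog '[[[0,0,1,0,0,0],[0,0,1,0,0,0],[0,0,0,0,0,0]]]'; python3 -m jog '[[[0,0,1,0,0,0],[0,0,1,0,0,0],[0,0,0,0,0,0]]]') | egrep 'ee_pos|ft_f|^t'
```

```text
t: 16.4
ee_pos: [0.4852, -0.1634, 0.1187]
ft_force: [-2.3, -1.0, 4.1]
t: 16.77
ee_pos: [0.4852, -0.1634, 0.1166]
ft_force: [-1.7, -0.2, 4.9]
```

```bash
(python3 -m jog '[[[0,0,1,0,0,0],[0,0,0,0,0,0]]]'; python3 -m jog '[[[0,0,1,0,0,0],[0,0,0,0,0,0]]]') | egrep 'ee_pos|ft_f|^t'
```

```text
t: 17.02
ee_pos: [0.4852, -0.1633, 0.1155]
ft_force: [-1.9, 0.2, 2.4]
t: 17.27
ee_pos: [0.4852, -0.1633, 0.1146]
ft_force: [-1.0, 0.3, 4.2]
```

```bash
(python3 -m jog '[[[0,0,1,0,0,0],[0,0,0,0,0,0]]]'; python3 -m jog '[[[0,0,0.7,0,0,0],[0,0,0,0,0,0]]]') | egrep 'ee_pos|ft_f|^t'
```

```text
t: 17.52
ee_pos: [0.4852, -0.1633, 0.1135]
ft_force: [-2.2, -0.6, 3.7]
t: 17.77
ee_pos: [0.4852, -0.1633, 0.113]
ft_force: [-1.2, -1.1, 5.3]
```

```bash
(python3 -m jog '[[[0,0,0.7,0,0,0],[0,0,0,0,0,0]]]'; python3 -m jog '[[[0,0,0.7,0,0,0],[0,0,0,0,0,0]]]') | egrep 'ee_pos|ft_f|^t'
```

```text
t: 18.02
ee_pos: [0.4852, -0.1633, 0.1122]
ft_force: [-1.2, -1.4, 4.2]
t: 18.27
ee_pos: [0.4852, -0.1633, 0.1117]
ft_force: [-1.6, -0.5, 5.5]
```

```bash
(python3 -m jog '[[[0,0,0.6,0,0,0],[0,0,0,0,0,0]]]'; python3 -m jog '[[[0,0,0.6,0,0,0],[0,0,0,0,0,0]]]') | egrep 'ee_pos|ft_f|^t'
```

```text
t: 18.52
ee_pos: [0.4852, -0.1633, 0.1113]
ft_force: [-1.2, -0.5, 8.5]
t: 18.77
ee_pos: [0.4852, -0.1634, 0.1113]
ft_force: [-3.4, -0.2, 12.6]
```

```bash
(python3 -m jog '[[[0,0,0.6,0,0,0],[0,0,0,0,0,0]]]'; python3 -m jog '[[[0,0,0.5,0,0,0],[0,0,0,0,0,0]]]') | egrep 'ee_pos|ft_f|^t'
```

```text
t: 19.02
ee_pos: [0.4853, -0.1634, 0.1113]
ft_force: [-3.3, 0.0, 16.4]
t: 19.27
ee_pos: [0.4853, -0.1634, 0.1112]
ft_force: [-5.3, 0.1, 21.2]
```

Steep rise at a TCP height of 0.1113: hard stop. I relax the push a little and look before letting go.

```bash
python3 -m jog '[[[0,0,-1.2,0,0,0],[0,0,0,0,0,0]]]'; python3 - <<'E'
from h import *
s=camera("scene")
cv2.imwrite("pics/q.png",cv2.resize(s["color"][250:315,325:390,::-1],(585,585),interpolation=2))
E
```

```text
t: 19.52
ee_pos: [0.4853, -0.1633, 0.1113]
eef_rot: [2.123, 2.315, 0.0]
ft_force: [-2.2, 0.7, 11.5]
gripper_width: 0.0136
finger_force: 61.3
```

View pics/q.png

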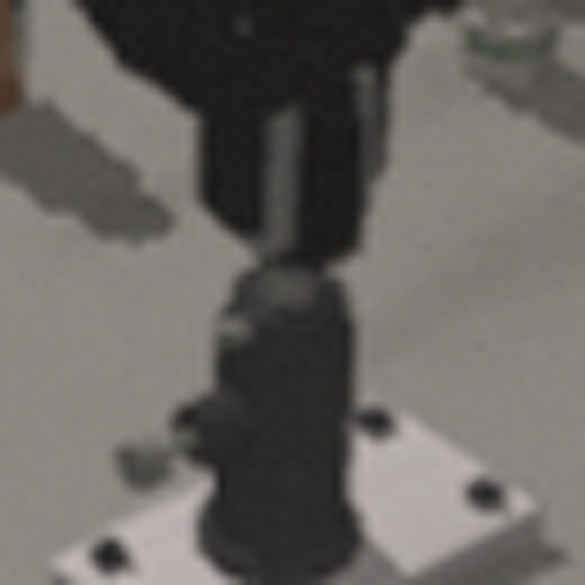

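The collar lies on the rim and no brass is visible. Open the fingers and retreat straight up.

```bash
python3 -m jog '[[[0,0,0,0,0,0],[0,0,0,0,0,0],[0,0,0,0,0,0],[0,0,0,0,0,0]]]' 45 && python3 -m jog '[[[0,0,-15,0,0,0],[0,0,-30,0,0,0],[0,0,-40,0,0,0],[0,0,-40,0,0,0],[0,0,0,0,0,0]]]'; python3 -m jog '[[[-40,0,-10,0,0,0],[-40,0,0,0,0,0],[-40,0,0,0,0,0],[-30,0,0,0,0,0],[0,0,0,0,0,0]]]' ; python3 - <<'E'
from h import *
s=camera("scene");t=camera("top")
a=cv2.resize(s["color"][235:315,325:390,::-1],(390,480),interpolation=2);b=cv2.resize(t["color"][240:290,380:430,::-1],(400,400),interpolation=2)
cv2.imwrite("pics/r.png",np.hstack([a,cv2.copyMakeBorder(b,0,80,0,0,0)]))
E
```

```text
t: 20.08
ee_pos: [0.4851, -0.1632, 0.1102]
eef_rot: [-2.124, -2.315, -0.0]
ft_force: [-1.2, 0.3, 0.1]
gripper_width: 0.045
finger_force: 0.0
t: 20.7
ee_pos: [0.4871, -0.1644, 0.2396]
eef_rot: [2.118, 2.308, 0.003]
ft_force: [-0.4, -0.6, -0.2]
gripper_width: 0.0452
finger_force: 0.0
t: 21.32
ee_pos: [0.4977, -0.3146, 0.2447]
eef_rot: [-2.127, -2.312, 0.0]
ft_force: [-0.3, 1.3, -0.0]
gripper_width: 0.0451
finger_force: 0.0
```

View pics/r.png

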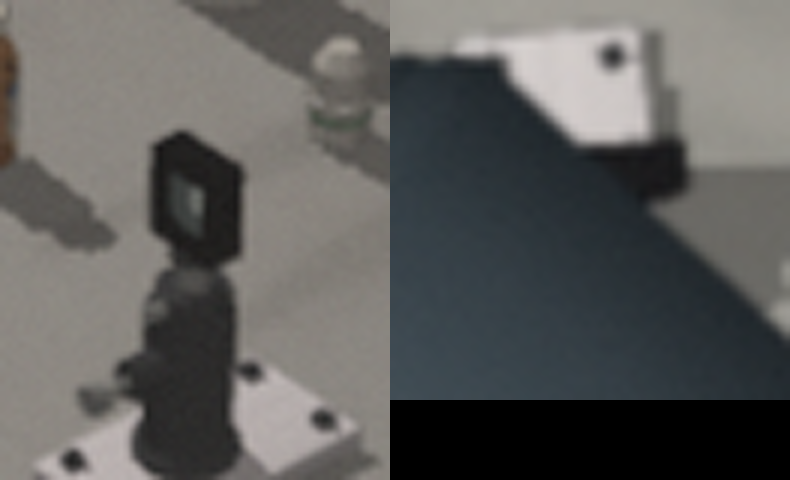

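The square lens post stands upright in the holder. The collar is on the rim with no brass showing, and the frame is aligned with the base plate.

```bash
python3 -c "
from bench import hand_in;print(hand_in())"
```

```text
the job is handed in; nothing more can be done
None
```

The job is handed in: the square lens post stands in the dark holder with its collar down on the rim and the lens along the base plate; the push peaked at about 21 N, and the arm did not go near the pinhole post or bottle. I got no verdict back from the hand-in.

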